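# Pack the model car's gluing jig snug with spacer plates

## Robot

A 7-joint arm with a two-finger parallel gripper is mounted at the origin on the work surface. World frame = base frame: x ahead of the robot, y to its left, z up, the work surface at z = 0. Lengths are in m, angles in rad, forces in N, time in s.
With the tool pointing down it reaches from about 0.425 to 0.875 m from the base axis. Payload 4.7 kg.
Tool frame: the origin (TCP) lies on the front face of the gripper's body, between the roots of the fingers; the fingertips stand 73 mm ahead of it and the grasp point (between the pads) lies 54 mm ahead of it; z points along the fingers, y is the line along which they close (so a half turn about z gives the same grasp; the last joint's range is limited). The gripper opens to 85 mm and grips with 20 to 120 N. Pads are 22 mm wide; open, the fingers measure 114 mm over their backs; the gripper's body (76 mm by 85 mm) begins 54 mm behind the grasp point. The pads swing forward as they close: fully open they stand 13 mm farther back than shut.
Start: joints at [-1.173, 0.321, -0.07, 1.45, 0.023, 1.371, -0.057], TCP at [0.243, 0.603, 0.304] pointing down, gripper open.
Joint ranges: [-2.86, 2.86], [-0.3, 2.09], [-1.38, 1.24], [0.06, 2.45], [-1.56, 4.7], [0.09, 2.05], [-2.69, 2.69]. Speed limits (rad/s): [2.57, 2.57, 3.14, 3.14, 3.14, 3.14, 3.14].

## Interface

Orientations are given as a rotation vector (axis times angle).
In Python, from rig import env, read_camera, masks_of gives the robot as it stands. The module is installed in compiled form; this text tells all that it offers.
- The arm moves only by the tool carry_out, never from a script. Its argument "rows" is a list of rows, each a list of 7 numbers: the shift along the tool's x, y, z in units of 0.8 m (1.0 is 0.8 m), then the turn, a rotation vector about the tool's x, y, z in units of 0.5 rad (1.0 is 0.5 rad), then the opening in per cent of the stroke, from 0 (shut) to 100 (fully open). In form: [[dx, dy, dz, rx, ry, rz, grip], ...]. A call has 1 to 20 rows; each row is the pose to reach, as a shift and turn from the pose commanded when the call began, along the tool's axes at that moment; what a row does not reach only later rows make up. A row lasts 1/10 s, in which the tool goes at most 50 mm and 8.59 degrees, less where a joint would pass 70% of its speed; a pose out of reach is approached as far as the arm can. A call with a number of a shift or a turn outside -1 to 1 is refused whole. A call with a gripper value outside its range is refused whole. The fingers move at their own pace and stop on an object; "force" is the grip in N (left out, the last holds). Time passes only in rows, so rows that repeat a pose let the fingers close. It gives the time, the measured TCP pose, the force, the opening and the grip force at its end, in the units of the state.
- env.observe(): the state, without advancing time (a new reading comes with each control period).
- read_camera(name): name is "side" or "top"; returns a dict with "frame" (480x640x3 uint8, blue, green, red), "fx", "fy", "cx", "cy" (pixels), "D" ([k1, k2, p1, p2, k3] as OpenCV has them; the pictures are not rectified), "extrinsics" (4x4, takes a point from camera to world coordinates). Camera axes: x right, y down, z forward; pixel columns grow to the right and rows downward; lengths in m; the calibration is good to about 2 mm. A picture is of the moment at which its call begins. There is no depth.
- env.job_done(): hands the job in; it is judged then, once.
Trained networks look in a picture, given as the dict that the camera call returned (one of the last four; its "shot" number tells which), for a name from the list of things; names that differ only in an ending like _2 or _b are one class to them, and where a whole thing is asked for, a point or a joint stands for the part that bears it (a point fixed in the world has none). Each returns a list of dicts, best first, with "conf" (0 to 1); they miss things now and then, are a little off and sometimes report something else, mostly with a low value. They report only what shows in the picture. A call takes as long as a camera call. They do not tell look-alikes from the thing itself.
- masks_of(picture, name): "mask" (480x640 bool, what is visible of it) and "at" ([column, row] in pixels, amid what is visible of it).
The state is a dict: "time_s": time; "joint_pos": joint angles; "joint_vel": joint speeds; "tau": joint torques, N m; "position": TCP position; "tcp_rot": TCP orientation; "wrist_force": force on the tool from outside, world axes, zero at the start; "ft_torque": the same for the moment, N m; "gripper_width": opening from 0.0 (shut) to 1.0 (fully open); "grasp_force": force on a finger pad.
Only numpy, scipy, OpenCV 4.12 (cv2) and the standard library are available. Lean on these libraries where they do the work, as an engineer would, in place of code of your own. Each camera call takes 0.05 s, during which the arm holds its last target. There are 200 camera calls.

## Task

The red model racing car sits on a sprung cradle in the gluing jig and still has room to rattle. Stand the two thick yellow spacer plates upright in the gap between the black fence and the cradle, one at a time and side by side, the second pressed in until both are fully down on the bed, so that the gap is packed snug, and let go. Leave the thinner orange plate standing where it is: it would leave the gap loose.

Things in the scene. Friction and masses are not known exactly. Their poses are not given: they have to be found in the camera images.
- jig: Fixed jig: bed top z 12 mm; gap x 0 to 41 mm from black fence to grey cradle with red car, 90 mm along y, ends open; sides end at z 34 mm, top 9 mm sloped 6 mm outward. Cradle springs back up to 14 mm along +x (2-4 N): 2 plates at x 11 and 33 mm, length along y, push it 3 mm; press the 2nd down with 5-15 N. Grip tabs by their y ends (no finger room between plates). Origin: bench level, foot of fence, mid-gap.
- shim_a: One of two identical yellow plastic spacer plates, about 60 g, upright on its foot on the mat. Body 22 mm thick along x, 60 mm long along y, 24 mm high, long edges bevelled (foot 14 mm thick, full from 9 to 16 mm height). Centred on it the grip tab: 10 mm thick, 40 mm long along y, from 24 mm to the top at 56 mm. Origin: centre of its underside; z up.
- shim_b: One of two identical yellow plastic spacer plates, about 60 g, upright on its foot on the mat. Body 22 mm thick along x, 60 mm long along y, 24 mm high, long edges bevelled (foot 14 mm thick, full from 9 to 16 mm height). Centred on it the grip tab: 10 mm thick, 40 mm long along y, from 24 mm to the top at 56 mm. Origin: centre of its underside; z up.
- shim_thin: Orange plastic spacer plate, not wanted: body 12 mm thick along x, 60 mm long along y, 24 mm high; on it a tab 8 mm thick, 40 mm long along y, up to 56 mm. Stands upright on the mat. Origin: centre of its underside, z up.
There are look-alikes about, which are no part of the job. Leave any pink or purple look-alike of the shim_a alone.

How it is judged:
On the way:
1. one yellow plate stands down on the bed in the gap while the other is still away from the jig (((x of shim_a in the frame of jig between 0.004 and 0.042 m and y of shim_a in the frame of jig between -0.02 and 0.02 m and z of shim_a in the frame of jig between 0.008 and 0.0155 m and angle between shim_a's own z axis and vertical below 0.175 rad and angle between the x axis of shim_a and the x axis of jig, either way round below 0.175 rad and horizontal distance between shim_b and jig above 0.09 m) or (x of shim_b in the frame of jig between 0.004 and 0.042 m and y of shim_b in the frame of jig between -0.02 and 0.02 m and z of shim_b in the frame of jig between 0.008 and 0.0155 m and angle between shim_b's own z axis and vertical below 0.175 rad and angle between the x axis of shim_b and the x axis of jig, either way round below 0.175 rad and horizontal distance between shim_a and jig above 0.09 m))), for 0.2 s.
At the end, for the whole second after the job is handed in: Both yellow plates stand at rest in the gap between fence and cradle, side by side, down on the bed (within about 3 mm), upright and in line with the gap within 10 degrees, each centred along the gap within 20 mm, and let go (x of shim_a in the frame of jig between 0.004 and 0.042 m and y of shim_a in the frame of jig between -0.02 and 0.02 m and z of shim_a in the frame of jig between 0.008 and 0.0155 m and angle between each of shim_a, shim_b's own z axis and vertical below 0.175 rad and angle between the x axis of each of shim_a, shim_b and the x axis of jig, either way round below 0.175 rad and x of shim_b in the frame of jig between 0.004 and 0.042 m and y of shim_b in the frame of jig between -0.02 and 0.02 m and z of shim_b in the frame of jig between 0.008 and 0.0155 m and linear speed of each of shim_a, shim_b below 0.02 m/s); the robot touches nothing.
It fails at once if the orange plate is moved by more than 20 mm or tipped over (distance of shim_thin from where it was at the start of the episode above 0.02 m or angle between shim_thin's own z axis and vertical above 0.5 rad).
It also fails if it takes over 48 s, if anything falls off the work surface, if the arm or the gripper's body presses on something with over 40 N, if the wrist force passes 120 N, or if a joint passes its speed limit or range.

## Working session

There is one attempt and no reset: what is moved stays moved. The work goes in short steps, Python scripts to look and compute and a tool call to move; the robot and the scene stay as the last step left them, time stands still between calls to the robot, and variables do not carry over. Pictures are saved under pics/ and viewed, at most 10 in all, crops included, and the job is handed in when it is done.

Besides the shell and the picture viewer there is one more tool, called after "Request:" as name(argument=value, ...), one argument or row to a line, values as JSON. carry_out: Moves the arm, as the interface text tells. Its arguments: {"type":"object","properties":{"rows":{"type":"array","items":{"type":"array","items":{"type":"number"}}},"force":{"type":"number"}},"required":["rows"]}

```bash
mkdir -p pics
python3 - <<'E'
from rig import env, read_camera, masks_of
import cv2,numpy as np,pickle
s=env.observe();print(s)
P={}
for n in("top","side"):
    p=read_camera(n);cv2.imwrite(f"pics/{n}0.png",p["frame"]);P[n]=p
    print(n,p["fx"],p["fy"],p["cx"],p["cy"],p["D"],np.round(p["extrinsics"],3).tolist())
    for o in("jig","shim_a","shim_thin"):
        r=masks_of(p,o);print(o,[(round(d["conf"],2),np.round(d["at"]).tolist(),int(d["mask"].sum())) for d in r])
        p[o]=r
pickle.dump(P,open("p0.pkl","wb"))
E
```

```text
{'time_s': 0.0, 'joint_pos': array([-1.17288461,  0.32183669, -0.07006739,  1.45167625,  0.02261936,
        1.37075355, -0.05687796]), 'joint_vel': array([ 0.00264148,  0.00014608, -0.00026134,  0.00077124, -0.00055126,
       -0.0001459 ,  0.00013385]), 'tau': array([-6.17489950e-04, -4.93584788e+01, -3.82372392e-01, -3.14327538e+01,
        1.29884051e-02,  1.13306227e-02, -1.31622764e-05]), 'position': array([0.24330601, 0.60232931, 0.30281369]), 'tcp_rot': array([-5.99088322e-01, -3.08369488e+00,  2.93989911e-03]), 'wrist_force': array([-0.15965647, -0.14211105,  0.0874731 ]), 'ft_torque': array([ 0.0327237 ,  0.01575911, -0.01568662]), 'grasp_force': 0.0, 'gripper_width': 0.9981547712748159}
top 621.038341006021 621.038341006021 326.65959406836805 244.90329466872146 [0.06895473 0.         0.         0.         0.        ] [[0.022, -0.977, 0.213, 0.325], [-1.0, -0.022, 0.001, 0.045], [0.003, -0.213, -0.977, 1.178], [0.0, 0.0, 0.0, 1.0]]
jig [(0.98, [352.0, 235.0], 10230)]
shim_a [(0.94, [239.0, 195.0], 427), (0.77, [215.0, 242.0], 437), (0.74, [350.0, 235.0], 10216), (0.71, [163.0, 242.0], 313), (0.67, [229.0, 306.0], 405)]
shim_thin []
side 538.3690986846507 538.3690986846507 316.2412969886051 248.45097070093905 [-0.01955147  0.          0.          0.          0.        ] [[0.73, -0.344, 0.59, 0.046], [-0.683, -0.383, 0.622, -0.497], [0.012, -0.857, -0.515, 0.485], [0.0, 0.0, 0.0, 1.0]]
jig [(0.8, [352.0, 270.0], 10308)]
shim_a [(0.95, [296.0, 202.0], 807), (0.91, [249.0, 210.0], 746), (0.87, [201.0, 233.0], 795), (0.57, [220.0, 188.0], 375)]
shim_thin [(0.65, [495.0, 345.0], 1544)]
```

View pics/top0.png

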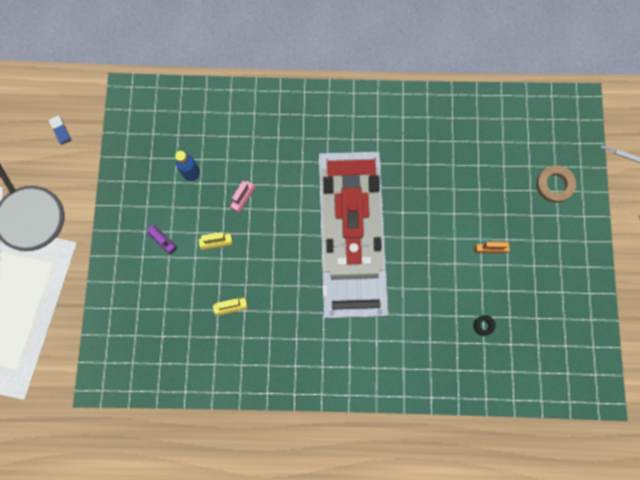

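View pics/side0.png

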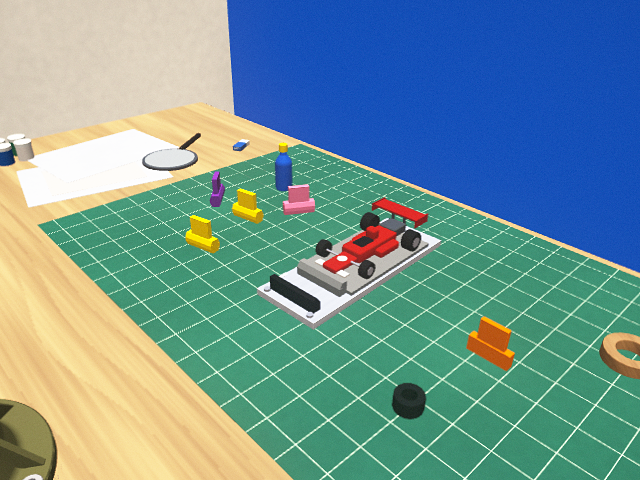

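Top view: the jig spans columns 320-387, with the black fence at row ~304 and the cradle's front edge at row ~275. The yellow plates are at (215,241) and (229,306). Pink is at (242,196), purple at (161,240) and orange at (493,247). Next I fit the plate models to the yellow silhouettes and crop the jig.

```bash
cat > h.py <<'E'
import numpy as np,cv2
from scipy.optimize import minimize
def proj(p,X):
    T=np.linalg.inv(p["extrinsics"]);K=np.array([[p["fx"],0,p["cx"]],[0,p["fy"],p["cy"]],[0,0,1.]])
    return cv2.projectPoints(np.asarray(X,float).reshape(-1,1,3),cv2.Rodrigues(T[:3,:3])[0],T[:3,3],K,np.asarray(p["D"],float))[0].reshape(-1,2)
def back(p,uv,z):
    K=np.array([[p["fx"],0,p["cx"]],[0,p["fy"],p["cy"]],[0,0,1.]])
    n=cv2.undistortPoints(np.asarray(uv,float).reshape(-1,1,2),K,np.asarray(p["D"],float)).reshape(-1,2)
    E=p["extrinsics"];d=np.c_[n,np.ones(len(n))]@E[:3,:3].T
    return E[:3,3]+d*((z-E[2,3])/d[:,2])[:,None]
def box(hx,hy,z0,z1):return [(a*hx,b*hy,c) for a in(-1,1) for b in(-1,1) for c in(z0,z1)]
def parts(t=.022):
    return [np.array(box(.007,.03,0,0)+box(t/2,.03,.009,.016)+box(.007,.03,.024,.024)),np.array(box(.005,.02,.024,.056))]
def sil(p,q,roi,S=4,z=0.):
    x,y,a=q;R=np.array([[np.cos(a),-np.sin(a),0],[np.sin(a),np.cos(a),0],[0,0,1]])
    m=np.zeros(((roi[3]-roi[1])*S,(roi[2]-roi[0])*S),np.float32)
    for P in parts():
        u=(proj(p,P@R.T+[x,y,z])-[roi[0]-.5,roi[1]-.5])*S
        cv2.fillConvexPoly(m,np.round(cv2.convexHull(u.astype(np.float32))*16).astype(np.int32),1.,shift=4)
    return cv2.resize(m,(roi[2]-roi[0],roi[3]-roi[1]),interpolation=cv2.INTER_AREA)
def yellow(p):
    h=cv2.cvtColor(p["frame"],cv2.COLOR_BGR2HSV)
    return cv2.inRange(h,(22,140,60),(34,255,255))>0
def fit(p,at,a0,z=0.):
    c,r=np.round(at).astype(int);roi=(c-40,r-40,c+40,r+40)
    m=yellow(p)[roi[1]:roi[3],roi[0]:roi[2]].astype(np.float32)
    x0=back(p,[at],z+.025)[0]
    f=lambda q:float(((sil(p,(q[0]/100,q[1]/100,q[2]),roi,z=z)-m)**2).sum())
    best=min((minimize(f,[x0[0]*100,x0[1]*100,a],method="Nelder-Mead",options=dict(initial_simplex=np.array([x0[0]*100,x0[1]*100,a])+np.array([[0,0,0],[.8,0,0],[0,.8,0],[0,0,.25]]))) for a in a0),key=lambda r:r.fun)
    return best.x[0]/100,best.x[1]/100,best.x[2],best.fun,m.sum()
E
python3 - <<'E'
from h import *;import pickle
P=pickle.load(open("p0.pkl","rb"))
for n,ats in(("top",[(215,241),(229,306)]),("side",[(248,205),(202,233)])):
    for at in ats: print(n,at,np.round(fit(P[n],at,(-.3,0,.3)),4))
t=P["top"]["frame"][255:325,310:400];s=P["side"]["frame"][245:335,250:360]
t=cv2.resize(t,None,fx=6,fy=6,interpolation=cv2.INTER_CUBIC);s=cv2.resize(s,None,fx=6,fy=6,interpolation=cv2.INTER_CUBIC)
cv2.imwrite("pics/tc.png",t);cv2.imwrite("pics/sc.png",s)
E
```

```text
top (215, 241) [ 5.748000e-01  2.586000e-01 -1.739000e-01  3.215977e+02  9.600000e+01]
top (229, 306) [4.5420e-01 2.2090e-01 1.8500e-02 3.3475e+02 6.2000e+01]
side (248, 205) [5.811000e-01 2.615000e-01 1.699000e-01 1.583711e+02 8.380000e+02]
side (202, 233) [4.572000e-01 2.265000e-01 2.188000e-01 1.847031e+02 9.910000e+02]
```

View pics/tc.png

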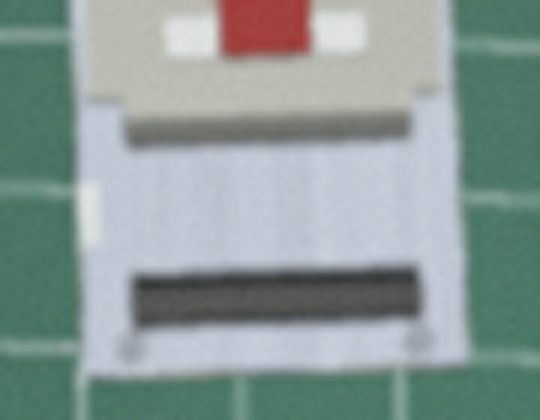

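View pics/sc.png

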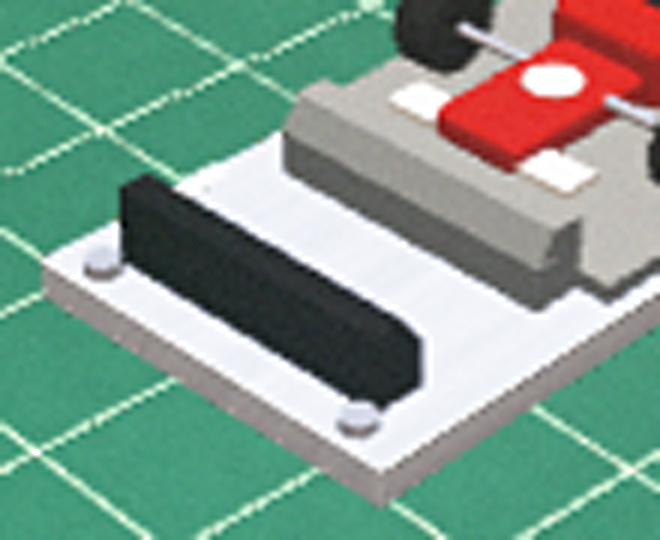

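Crops: the cradle's inner face foot runs from (127,150) to (410,138) in the top crop and its upper edge is at about row 118. The fence's inner edge runs from (133,278) to (420,269). I'll convert these to world positions and refit the yellow plates with a broader mask.

Run:
```python
s=open("h.py").read()
s=s.replace('return cv2.inRange(h,(22,140,60),(34,255,255))>0','return cv2.inRange(h,(18,90,50),(38,255,255))>0')
s=s.replace('''    m=yellow(p)[roi''','''    n,L=cv2.connectedComponents(yellow(p).astype(np.uint8));w=L[r-6:r+7,c-6:c+7];w=w[w>0]
    m=(L==np.bincount(w).argmax())[roi''')
open("h.py","w").write(s)
from h import *;import pickle
P=pickle.load(open("p0.pkl","rb"))
for n,ats in(("top",[(215,241),(229,306)]),("side",[(248,205),(202,233)])):
    for at in ats: print(n,at,np.round(fit(P[n],at,(-.3,0,.3)),4).tolist())
def tc(p,n,o,pts,z):
    u=(np.array(pts,float)+.5)/6-.5+o
    return np.round(back(P[n],u,z),4).tolist()
T="top";o=[310,255]
print("crad foot z12",tc(P,T,o,[(130,150),(409,138)],.012))
print("crad edge z25",tc(P,T,o,[(127,122),(409,113)],.025))
print("fence in z25",tc(P,T,o,[(134,276),(419,267)],.025))
print("fence top z34",tc(P,T,o,[(134,290),(419,281)],.034))
print("bed edges z12 L,R",tc(P,T,o,[(75,10),(90,376),(450,10),(468,358)],.012))
S="side";o=[250,245]
print("S crad foot",tc(P,S,o,[(284,172),(541,308)],.012))
print("S crad edge z25",tc(P,S,o,[(286,133),(541,262)],.025))
print("S fence foot outer z12",tc(P,S,o,[(122,256),(378,408)],.012))
print("S fence in z34",tc(P,S,o,[(157,181),(418,337)],.034))
print("S bed",tc(P,S,o,[(43,265),(380,472),],.012))
```

```text
top (215, 241) [0.5817, 0.2599, 0.1791, 12.957, 447.0]
top (229, 306) [0.4581, 0.2252, 0.2467, 9.8984, 423.0]
side (248, 205) [0.5811, 0.2615, 0.1702, 15.6289, 703.0]
side (202, 233) [0.4573, 0.2265, 0.223, 16.043, 830.0]
crad foot z12 [[0.5116, 0.0361, 0.012], [0.5175, -0.0521, 0.012]]
crad edge z25 [[0.5184, 0.0373, 0.025], [0.5233, -0.051, 0.025]]
fence in z25 [[0.4701, 0.0342, 0.025], [0.4749, -0.0543, 0.025]]
fence top z34 [[0.4646, 0.0342, 0.034], [0.4694, -0.0535, 0.034]]
bed edges z12 L,R [[0.5564, 0.0545, 0.012], [0.4401, 0.0472, 0.012], [0.5591, -0.065, 0.012], [0.4484, -0.0707, 0.012]]
S crad foot [[0.5122, 0.0385, 0.012], [0.5194, -0.0499, 0.012]]
S crad edge z25 [[0.5119, 0.0372, 0.025], [0.52, -0.0487, 0.025]]
S fence foot outer z12 [[0.4564, 0.0371, 0.012], [0.4621, -0.0523, 0.012]]
S fence in z34 [[0.4642, 0.0318, 0.034], [0.4679, -0.0595, 0.034]]
S bed [[0.4391, 0.0474, 0.012], [0.4462, -0.0702, 0.012]]
```

```bash
cat > goto.py <<'E'
import sys,numpy as np
from scipy.spatial.transform import Rotation as R
from rig import env
def go(x,y,z,yaw):
    s=env.observe();R0=R.from_rotvec(s["tcp_rot"]);d=R0.inv().apply(np.array([x,y,z])-s["position"])/.8
    c=[(R0.inv()*R.from_matrix(np.c_[k*np.array([np.cos(yaw),np.sin(yaw),0]),-k*np.array([-np.sin(yaw),np.cos(yaw),0]),[0,0,-1]])).as_rotvec()/.5 for k in(1,-1)]
    print(np.round(d,4).tolist(),np.round(min(c,key=np.linalg.norm),3).tolist(),"t",s["time_s"],s["position"].round(4),"F",s["wrist_force"].round(1),s["gripper_width"],s["grasp_force"])
if __name__=="__main__":go(*map(float,sys.argv[1:]))
E
for z in .2 .1; do python3 goto.py .5813 .2605 $z .175;done
```

```text
[-0.5518, -0.2384, 0.1298] [-0.0, -0.0, -1.118] t 0.4 [0.2434 0.6027 0.3038] F [-0.5  0.9 -0. ] 1.0018959165280574 0.0
[-0.5518, -0.2384, 0.2548] [-0.0, -0.0, -1.118] t 0.4 [0.2434 0.6027 0.3038] F [-0.5  0.9 -0. ] 1.0018959165280574 0.0
```

Request:
carry_out(
  rows=[
    [-0.5518, -0.2384, 0.06, 0, 0, -1.0, 100],
    [-0.5518, -0.2384, 0.06, 0, 0, -1.0, 100],
    [-0.5518, -0.2384, 0.06, 0, 0, -1.0, 100],
    [-0.5518, -0.2384, 0.06, 0, 0, -1.0, 100],
    [-0.5518, -0.2384, 0.06, 0, 0, -1.0, 100],
    [-0.5518, -0.2384, 0.06, 0, 0, -1.0, 100],
    [-0.5518, -0.2384, 0.06, 0, 0, -1.0, 100],
    [-0.5518, -0.2384, 0.06, 0, 0, -1.0, 100],
    [-0.5518, -0.2384, 0.06, 0, 0, -1.0, 100],
    [-0.5518, -0.2384, 0.06, 0, 0, -1.0, 100],
    [-0.5518, -0.2384, 0.06, 0, 0, -1.0, 100],
    [-0.5518, -0.2384, 0.06, 0, 0, -1.0, 100],
    [-0.5518, -0.2384, 0.06, 0, 0, -1.0, 100],
    [-0.5518, -0.2384, 0.06, 0, 0, -1.0, 100],
  ],
)

```text
time_s: 1.8
position: [0.5802, 0.2626, 0.2562]
tcp_rot: [0.188, -3.136, -0.002]
wrist_force: [0.0, -0.0, -0.0]
gripper_width: 0.999
grasp_force: 0.0
```

```bash
for z in .15 .1; do python3 goto.py .5813 .2605 $z .175;done
```

```text
[-0.001, -0.003, 0.1327] [0.002, -0.0, -0.111] t 1.8 [0.5802 0.2626 0.2562] F [ 0. -0. -0.] 0.9991309908271728 0.0
[-0.001, -0.003, 0.1952] [0.002, -0.0, -0.111] t 1.8 [0.5802 0.2626 0.2562] F [ 0. -0. -0.] 0.9991309908271728 0.0
```

Request:
carry_out(
  rows=[
    [0, 0, 0.06, 0, 0, -0.118, 100],
    [0, 0, 0.12, 0, 0, -0.118, 100],
    [0, 0, 0.1327, 0, 0, -0.118, 100],
    [0, 0, 0.1327, 0, 0, -0.118, 100],
    [0, 0, 0.1327, 0, 0, -0.118, 100],
  ],
)

```text
time_s: 2.3
position: [0.5823, 0.2617, 0.1521]
tcp_rot: [-0.276, 3.126, 0.002]
wrist_force: [-0.3, -0.1, 0.9]
gripper_width: 1.0
grasp_force: 0.0
```

```bash
for z in .15 .1; do python3 goto.py .5813 .2605 $z .175;done
```

```text
[0.0015, -0.0013, 0.0027] [0.002, 0.006, 0.002] t 2.3 [0.5823 0.2617 0.1521] F [-0.3 -0.1  0.9] 0.9997294062419846 0.0
[0.0017, -0.0013, 0.0652] [0.002, 0.006, 0.002] t 2.3 [0.5823 0.2617 0.1521] F [-0.3 -0.1  0.9] 0.9997294062419846 0.0
```

Request:
carry_out(
  rows=[
    [0, 0, 0.04, 0, 0, 0, 100],
    [0, 0, 0.064, 0, 0, 0, 100],
    [0, 0, 0.064, 0, 0, 0, 100],
    [0, 0, 0.064, 0, 0, 0, 30],
    [0, 0, 0.064, 0, 0, 0, 30],
    [0, 0, 0.064, 0, 0, 0, 30],
    [0, 0, 0.064, 0, 0, 0, 30],
    [0, 0, 0.064, 0, 0, 0, 30],
    [0, 0, 0.064, 0, 0, 0, 30],
  ],
  force=40,
)

```text
time_s: 3.2
position: [0.5825, 0.2611, 0.1007]
tcp_rot: [-0.274, 3.126, 0.002]
wrist_force: [-0.2, -0.5, 6.2]
gripper_width: 0.46
grasp_force: 41.0
```

Run:
```python
from rig import env,read_camera
import cv2
from h import *
p=read_camera("side");cv2.imwrite("pics/g1.png",cv2.resize(p["frame"][130:290,150:350],None,fx=3,fy=3))
s=env.observe();print(s["wrist_force"],s["position"],s["gripper_width"],s["grasp_force"])
```

```text
[-0.19159165 -0.28520408  6.25893796] [0.5825699  0.26110285 0.10071657] 0.4554970591542571 40.98415017127991
```

View pics/g1.png

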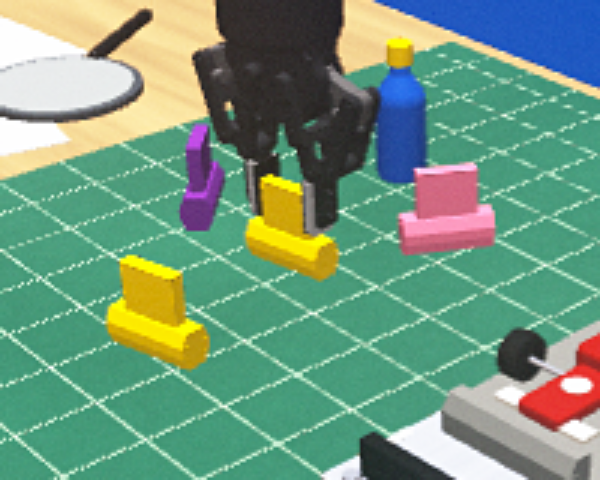

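The plate is gripped by the tab's y ends at crop (285,205). The fingertips sit just above the body, and the neighbouring plates are untouched. Next I lift it.

Request:
carry_out(
  rows=[
    [0, 0, -0.04, 0, 0, 0, 30],
    [0, 0, -0.09, 0, 0, 0, 30],
    [0, 0, -0.09, 0, 0, 0, 30],
    [0, 0, -0.09, 0, 0, 0, 30],
  ],
)

```text
time_s: 3.65
position: [0.5819, 0.2609, 0.172]
tcp_rot: [-0.275, 3.127, 0.002]
wrist_force: [-0.9, 0.1, -1.4]
gripper_width: 0.459
grasp_force: 40.4
```

```bash
python3 goto.py .4850 -.0086 .172 .061
```

```text
[0.178, -0.3106, -0.0007] [0.002, 0.005, 0.228] t 3.65 [0.5819 0.2609 0.172 ] F [-0.9  0.1 -1.4] 0.45904488907793484 40.426779985427856
```

Request:
carry_out(
  rows=[
    [0.178, -0.3106, 0, 0, 0, 0.228, 30],
    [0.178, -0.3106, 0, 0, 0, 0.228, 30],
    [0.178, -0.3106, 0, 0, 0, 0.228, 30],
    [0.178, -0.3106, 0, 0, 0, 0.228, 30],
    [0.178, -0.3106, 0, 0, 0, 0.228, 30],
    [0.178, -0.3106, 0, 0, 0, 0.228, 30],
    [0.178, -0.3106, 0, 0, 0, 0.228, 30],
    [0.178, -0.3106, 0, 0, 0, 0.228, 30],
    [0.178, -0.3106, 0, 0, 0, 0.228, 30],
    [0.178, -0.3106, 0, 0, 0, 0.228, 30],
  ],
)

```text
time_s: 4.65
position: [0.4845, -0.0075, 0.1701]
tcp_rot: [0.1, -3.139, -0.0]
wrist_force: [-0.2, -0.2, 0.5]
gripper_width: 0.463
grasp_force: 40.5
```

```bash
python3 goto.py .4850 -.0086 .12 .061
python3 - <<'E'
from rig import read_camera
from h import *
import pickle
p=read_camera("side")
cv2.imwrite("pics/h1.png",cv2.resize(p["frame"][150:345,230:380],None,fx=3,fy=3))
n,L,st,ce=cv2.connectedComponentsWithStats(yellow(p).astype(np.uint8))
for i in range(1,n):
    if st[i,4]>200:print(st[i],ce[i])
pickle.dump(p,open("h1.pkl","wb"))
E
```

```text
[-0.0005, -0.0015, 0.0626] [0.0, -0.002, 0.005] t 4.65 [ 0.4845 -0.0075  0.1701] F [-0.2 -0.2  0.5] 0.46308987981189326 40.528239011764526
[273  77  61  33 202] [297.05445545 100.74257426]
[ 148  103  126   66 3707] [217.48907472 133.67170219]
[120 118  67  29 599] [156.99165275 131.92153589]
[  31  124   99   31 1120] [ 70.38303571 137.86160714]
[    0   155   293   325 41322] [ 95.52081216 375.28582837]
[ 333  154  307  124 1047] [498.74880611 219.73161414]
[154 169  42  18 251] [175.66135458 177.07171315]
[ 62 183  95  30 879] [105.2559727  197.02275313]
[185 215  35  38 831] [201.51383875 234.61131167]
[ 282  221   41   50 1122] [300.99286988 246.99286988]
```

View pics/h1.png

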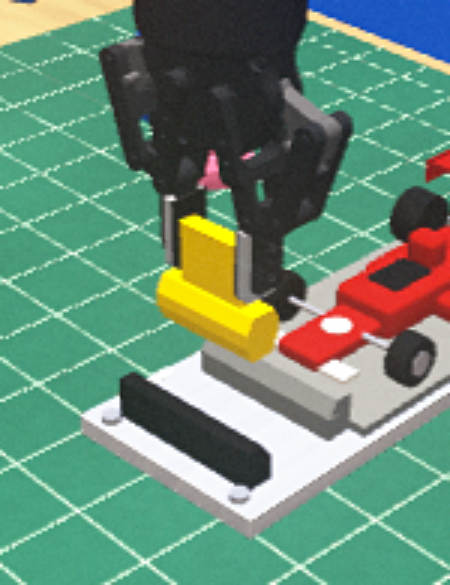

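The plate hangs upright over the jig at full-frame (301,247). I'll check its pose in the side camera before lowering.

Run:
```python
from h import *;import pickle
p=pickle.load(open("h1.pkl","rb"))
O=np.array([.4732,-.0093]);a=.061
for z in(.068,.071,.074):
    q=fit(p,(301,247),(0,.1),z=z);d=np.array(q[:2])-O
    print(z,np.round(q,4).tolist(),"jig",np.round([d[0]*np.cos(a)+d[1]*np.sin(a),-d[0]*np.sin(a)+d[1]*np.cos(a)],4))
```

```text
0.068 [0.4839, -0.0038, 0.0474, 146.6367, 1122.0] jig [0.011  0.0048]
0.071 [0.4806, -0.0074, 0.0458, 148.7578, 1122.0] jig [0.0075 0.0015]
0.074 [0.4774, -0.0112, 0.0459, 154.7031, 1122.0] jig [ 0.0041 -0.0022]
```

Run:
```python
from h import *;import pickle
p=pickle.load(open("h1.pkl","rb"))
c,r=301,247;roi=(c-40,r-40,c+40,r+40)
n,L=cv2.connectedComponents(yellow(p).astype(np.uint8))
m=(L==L[r,c])[roi[1]:roi[3],roi[0]:roi[2]]
q=(.4806,-.0074,.0458);s=sil(p,q,roi,z=.071)>.5
v=p["frame"][roi[1]:roi[3],roi[0]:roi[2]].copy()
A=cv2.resize(v,None,fx=6,fy=6,interpolation=cv2.INTER_NEAREST)
for k,col in((m,(255,0,0)),(s,(0,0,255))):
    cs,_=cv2.findContours(cv2.resize(k.astype(np.uint8),None,fx=6,fy=6,interpolation=cv2.INTER_NEAREST),cv2.RETR_EXTERNAL,cv2.CHAIN_APPROX_NONE);cv2.drawContours(A,cs,-1,col,1)
cv2.imwrite("pics/d1.png",A[50:430,60:420]);print(m.sum(),s.sum())
```

```text
1122 1241
```

View pics/d1.png

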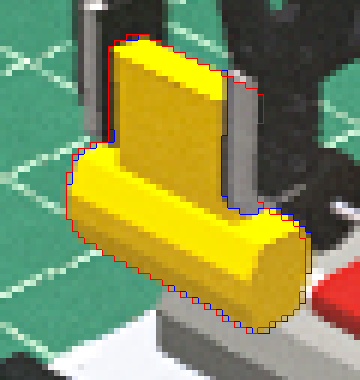

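The body outline matches the model. Only the tab's right end is hidden by a finger, and the plate sits at jig x ≈ 8-12 mm, which clears the fence. I'll lower it in stages, nudged 2 mm towards +x.

Request:
carry_out(
  rows=[
    [-0.0025, 0, 0.02, 0, 0, 0, 30],
    [-0.0025, 0, 0.035, 0, 0, 0, 30],
    [-0.0025, 0, 0.05, 0, 0, 0, 30],
    [-0.0025, 0, 0.058, 0, 0, 0, 30],
    [-0.0025, 0, 0.066, 0, 0, 0, 30],
    [-0.0025, 0, 0.066, 0, 0, 0, 30],
  ],
)

```text
time_s: 5.3
position: [0.4865, -0.0088, 0.1172]
tcp_rot: [0.096, -3.14, 0.0]
wrist_force: [0.2, -0.5, -0.2]
gripper_width: 0.458
grasp_force: 40.5
```

```bash
python3 goto.py .4850 -.0086 .112 .061
```

```text
[0.0018, 0.0003, 0.0065] [-0.0, -0.0, 0.0] t 5.3 [ 0.4865 -0.0088  0.1172] F [ 0.2 -0.5 -0.2] 0.45803006304854876 40.47651171684265
```

Free entry. Lowering the rest of the way to the bed.

Request:
carry_out(
  rows=[
    [0, 0, 0.004, 0, 0, 0, 30],
    [0, 0, 0.006, 0, 0, 0, 30],
    [0, 0, 0.0075, 0, 0, 0, 30],
    [0, 0, 0.0075, 0, 0, 0, 30],
  ],
)

```text
time_s: 5.7
position: [0.4867, -0.0088, 0.1126]
tcp_rot: [-0.096, 3.14, 0.001]
wrist_force: [-2.0, 0.5, 4.2]
gripper_width: 0.46
grasp_force: 41.1
```

```bash
python3 goto.py .4850 -.0086 .112 .061
python3 - <<'E'
from rig import read_camera
from h import *
p=read_camera("side")
n,L,st,ce=cv2.connectedComponentsWithStats(yellow(p).astype(np.uint8))
for i in range(1,n):
    if st[i,4]>400 and 260<ce[i][0]<350:print(st[i],ce[i])
cv2.imwrite("pics/s1.png",cv2.resize(p["frame"][220:340,240:380],None,fx=4,fy=4))
E
```

```text
[0.0021, 0.0004, 0.0008] [0.001, 0.001, 0.0] t 5.7 [ 0.4867 -0.0088  0.1126] F [-2.   0.5  4.2] 0.4601131541965239 41.1003577709198
[267   0  48  45 759] [295.0513834   13.58893281]
[285 255  39  46 801] [303.38077403 277.55930087]
```

View pics/s1.png

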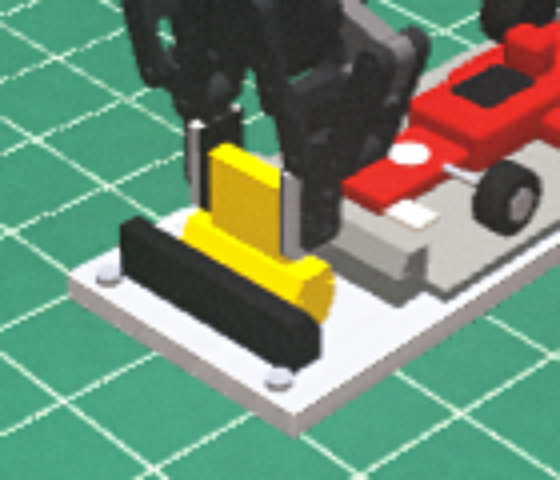

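The plate is down in the gap at crop (260,250), with 4 N of bed contact. I'll slide it gently against the fence and release it.

Request:
carry_out(
  rows=[
    [0.0015, 0, -0.0008, 0, 0, 0, 30],
    [0.003, 0, -0.0008, 0, 0, 0, 30],
    [0.003, 0, -0.0008, 0, 0, 0, 30],
  ],
)

```text
time_s: 6.05
position: [0.4859, -0.0088, 0.1131]
tcp_rot: [-0.096, 3.135, 0.0]
wrist_force: [6.0, 0.3, -3.1]
gripper_width: 0.457
grasp_force: 40.6
```

Request:
carry_out(
  rows=[
    [-0.001, 0, 0.0005, 0, 0, 0, 30],
    [-0.001, 0, 0.0005, 0, 0, 0, 70],
    [-0.001, 0, 0.0005, 0, 0, 0, 70],
    [-0.001, 0, 0.0005, 0, 0, 0, 70],
    [-0.001, 0, 0.0005, 0, 0, 0, 70],
    [-0.001, 0, -0.03, 0, 0, 0, 70],
    [-0.001, 0, -0.07, 0, 0, 0, 70],
    [-0.001, 0, -0.1, 0, 0, 0, 100],
    [-0.001, 0, -0.1, 0, 0, 0, 100],
    [-0.001, 0, -0.1, 0, 0, 0, 100],
  ],
)

```text
time_s: 7.05
position: [0.4848, -0.0089, 0.1925]
tcp_rot: [-0.096, 3.14, 0.0]
wrist_force: [-0.6, -0.3, -0.4]
gripper_width: 1.001
grasp_force: 0.0
```

```bash
python3 goto.py .458 .2257 .193 .235
python3 - <<'E'
from rig import read_camera
from h import *
p=read_camera("side");t=read_camera("top")
def sh(q,O=np.array([.4732,-.0093]),a=.061):
    d=np.array(q[:2])-O;return np.round([d[0]*np.cos(a)+d[1]*np.sin(a),-d[0]*np.sin(a)+d[1]*np.cos(a)],4)
for pp,at,z in((p,(303,278),.012),(p,(202,233),0),(t,(229,306),0)):
    q=fit(pp,at,(0,.2),z=z);print(np.round(q,4).tolist(),sh(q))
A=np.hstack([cv2.resize(p["frame"][240:340,260:360],(400,400)),cv2.resize(t["frame"][240:340,300:400],(400,400))])
cv2.imwrite("pics/r1.png",A)
E
```

```text
[0.0155, 0.2947, -0.0005] [0.0, 0.001, -0.348] t 7.05 [ 0.4848 -0.0089  0.1925] F [-0.6 -0.3 -0.4] 1.0012850583216406 0.0
[0.4885, -0.0048, -0.0267, 188.2891, 920.0] [0.0155 0.0035]
[0.4573, 0.2266, 0.2234, 15.6211, 831.0] [-0.0015  0.2364]
[0.4582, 0.2251, 0.2472, 9.3867, 426.0] [-0.0007  0.2349]
```

View pics/r1.png

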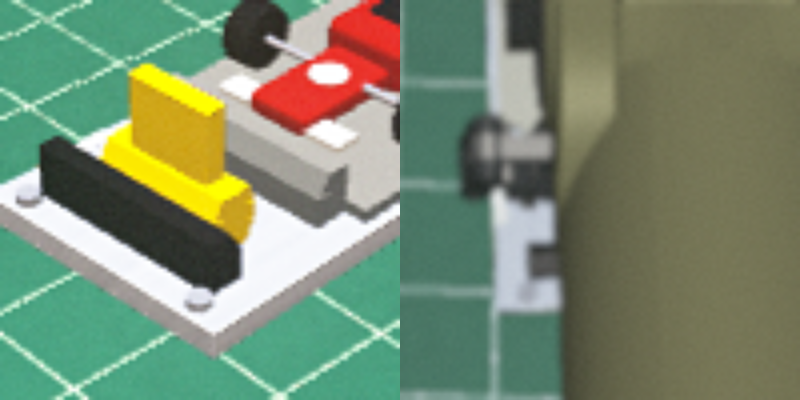

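Plate 1 stands upright, down and against the fence, at left crop (180,150). Next is plate 2.

Request:
carry_out(
  rows=[
    [0.0155, 0.2947, 0, 0, 0, -0.348, 100],
    [0.0155, 0.2947, 0, 0, 0, -0.348, 100],
    [0.0155, 0.2947, 0, 0, 0, -0.348, 100],
    [0.0155, 0.2947, 0, 0, 0, -0.348, 100],
    [0.0155, 0.2947, 0, 0, 0, -0.348, 100],
    [0.0155, 0.2947, 0, 0, 0, -0.348, 100],
    [0.0155, 0.2947, 0.03, 0, 0, -0.348, 100],
    [0.0155, 0.2947, 0.06, 0, 0, -0.348, 100],
    [0.0155, 0.2947, 0.06, 0, 0, -0.348, 100],
    [0.0155, 0.2947, 0.06, 0, 0, -0.348, 100],
  ],
)

```text
time_s: 8.15
position: [0.4576, 0.2248, 0.1436]
tcp_rot: [0.367, -3.118, 0.002]
wrist_force: [-0.3, 0.4, 0.3]
gripper_width: 1.003
grasp_force: 0.0
```

```bash
python3 goto.py .458 .2257 .101 .235
```

```text
[-0.0009, 0.001, 0.0533] [-0.002, -0.005, -0.001] t 8.15 [0.4576 0.2248 0.1436] F [-0.3  0.4  0.3] 1.0029922521213186 0.0
```

Request:
carry_out(
  rows=[
    [0, 0, 0.03, 0, 0, 0, 100],
    [0, 0, 0.0535, 0, 0, 0, 100],
    [0, 0, 0.0535, 0, 0, 0, 100],
    [0, 0, 0.0535, 0, 0, 0, 30],
    [0, 0, 0.0535, 0, 0, 0, 30],
    [0, 0, 0.0535, 0, 0, 0, 30],
    [0, 0, 0.0535, 0, 0, 0, 30],
    [0, 0, 0.0535, 0, 0, 0, 30],
    [0, 0, 0.0535, 0, 0, 0, 30],
  ],
  force=60,
)

```text
time_s: 9.05
position: [0.4591, 0.2263, 0.1032]
tcp_rot: [-0.368, 3.117, 0.002]
wrist_force: [0.2, -0.9, 6.5]
gripper_width: 0.454
grasp_force: 60.9
```

Request:
carry_out(
  rows=[
    [0, 0, -0.04, 0, 0, 0, 30],
    [0, 0, -0.09, 0, 0, 0, 30],
    [0, 0, -0.09, 0, 0, 0, 30],
    [0, 0, -0.09, 0, 0, 0, 30],
  ],
)

```text
time_s: 9.45
position: [0.4585, 0.2259, 0.1747]
tcp_rot: [-0.368, 3.118, 0.002]
wrist_force: [-0.4, -1.0, 0.0]
gripper_width: 0.452
grasp_force: 60.6
```

```bash
python3 goto.py .5074 -.0075 .175 .061
```

```text
[0.0085, -0.298, -0.0007] [0.002, 0.004, 0.348] t 9.45 [0.4585 0.2259 0.1747] F [-0.4 -1.   0. ] 0.4518165000302087 60.5566942691803
```

Request:
carry_out(
  rows=[
    [0.009, -0.298, 0, 0, 0, 0.348, 30],
    [0.009, -0.298, 0, 0, 0, 0.348, 30],
    [0.009, -0.298, 0, 0, 0, 0.348, 30],
    [0.009, -0.298, 0, 0, 0, 0.348, 30],
    [0.009, -0.298, 0, 0, 0, 0.348, 30],
    [0.009, -0.298, 0, 0, 0, 0.348, 30],
    [0.009, -0.298, 0, 0, 0, 0.348, 30],
    [0.009, -0.298, 0, 0, 0, 0.348, 30],
    [0.009, -0.298, 0, 0, 0, 0.348, 30],
  ],
)

```text
time_s: 10.35
position: [0.5061, -0.0061, 0.173]
tcp_rot: [0.101, -3.139, -0.001]
wrist_force: [0.2, -0.4, -1.1]
gripper_width: 0.45
grasp_force: 60.7
```

```bash
python3 goto.py .5068 -.0075 .140 .061;python3 - <<'E'
from rig import read_camera
from h import *
p=read_camera("side")
cv2.imwrite("pics/h2.png",cv2.resize(p["frame"][200:345,240:380],None,fx=4,fy=4))
E
```

```text
[-0.0008, -0.0018, 0.0413] [0.001, -0.002, 0.006] t 10.35 [ 0.5061 -0.0061  0.173 ] F [ 0.2 -0.4 -1.1] 0.44998919203888876 60.69113731384277
```

Request:
carry_out(
  rows=[
    [-0.0005, -0.0012, 0.02, 0, 0, 0, 30],
    [-0.0005, -0.0012, 0.035, 0, 0, 0, 30],
    [-0.0005, -0.0012, 0.045, 0, 0, 0, 30],
    [-0.0005, -0.0012, 0.054, 0, 0, 0, 30],
    [-0.0005, -0.0012, 0.054, 0, 0, 0, 30],
  ],
)

```text
time_s: 10.9
position: [0.5064, -0.0086, 0.1293]
tcp_rot: [0.097, -3.138, 0.0]
wrist_force: [0.1, 0.1, -0.4]
gripper_width: 0.451
grasp_force: 60.6
```

```bash
python3 goto.py .5068 -.0075 .1145 .061
```

```text
[-0.0007, 0.0014, 0.0185] [-0.0, -0.004, 0.001] t 10.9 [ 0.5064 -0.0086  0.1293] F [ 0.1  0.1 -0.4] 0.45130629619625806 60.64817190170288
```

No contact so far. I'll press in slowly, drifting slightly towards +x as the cradle yields.

Request:
carry_out(
  rows=[
    [0, 0, 0.004, 0, 0, 0, 30],
    [0, 0, 0.0075, 0, 0, 0, 30],
    [0, 0, 0.01, 0, 0, 0, 30],
    [0, 0, 0.01, 0, 0, 0, 30],
  ],
)

```text
time_s: 11.3
position: [0.5079, -0.0088, 0.1231]
tcp_rot: [-0.096, 3.138, 0.0]
wrist_force: [1.1, 0.6, 2.2]
gripper_width: 0.452
grasp_force: 61.0
```

Request:
carry_out(
  rows=[
    [-0.0008, 0, 0.003, 0, 0, 0, 30],
    [-0.0012, 0, 0.006, 0, 0, 0, 30],
    [-0.0012, 0, 0.008, 0, 0, 0, 30],
    [-0.0012, 0, 0.008, 0, 0, 0, 30],
  ],
)

```text
time_s: 11.7
position: [0.5083, -0.0087, 0.1157]
tcp_rot: [-0.096, 3.139, -0.0]
wrist_force: [2.2, 0.7, -1.2]
gripper_width: 0.449
grasp_force: 60.7
```

Request:
carry_out(
  rows=[
    [0, 0, 0.0015, 0, 0, 0, 30],
    [0, 0, 0.003, 0, 0, 0, 30],
    [0, 0, 0.004, 0, 0, 0, 30],
    [0, 0, 0.004, 0, 0, 0, 30],
  ],
)

```text
time_s: 12.1
position: [0.5087, -0.0087, 0.1151]
tcp_rot: [-0.096, 3.139, 0.001]
wrist_force: [-4.4, -0.1, 18.3]
gripper_width: 0.454
grasp_force: 62.8
```

At z .115 the tool reads 18 N, which means bed contact at the expected height. I'll ease off, release and retreat.

Request:
carry_out(
  rows=[
    [0, 0, 0.001, 0, 0, 0, 30],
    [0, 0, 0.001, 0, 0, 0, 70],
    [0, 0, 0.001, 0, 0, 0, 70],
    [0, 0, 0.001, 0, 0, 0, 70],
    [0, 0, 0.001, 0, 0, 0, 70],
    [0, 0, -0.03, 0, 0, 0, 70],
    [0, 0, -0.07, 0, 0, 0, 70],
    [0, 0, -0.12, 0, 0, 0, 70],
    [0, 0.15, -0.14, 0, 0, 0, 70],
    [0, 0.25, -0.14, 0, 0, 0, 70],
    [0, 0.25, -0.14, 0, 0, 0, 70],
    [0, 0.25, -0.14, 0, 0, 0, 70],
    [0, 0.25, -0.14, 0, 0, 0, 70],
    [0, 0.25, -0.14, 0, 0, 0, 70],
  ],
)

```text
time_s: 13.5
position: [0.4951, 0.1923, 0.2243]
tcp_rot: [0.102, -3.139, 0.001]
wrist_force: [0.5, -0.6, -0.9]
gripper_width: 0.699
grasp_force: 0.0
```

Run:
```python
from rig import read_camera
from h import *
p=read_camera("side");t=read_camera("top")
A=np.hstack([cv2.resize(p["frame"][240:340,260:360],(400,400)),cv2.resize(t["frame"][240:320,310:390],(400,400))])
cv2.imwrite("pics/r2.png",A)
```

```text
(no output)
```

View pics/r2.png

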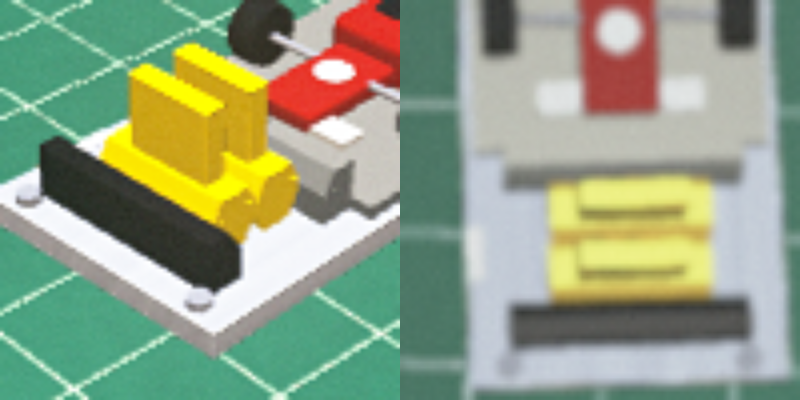

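Both plates stand side by side in the gap: left crop tabs at (175,110) and (225,85), right crop bodies at (630,205) and (630,268). I'll check plate 2's height against the projected offset.

Run:
```python
import pickle
from h import *
P=pickle.load(open("p0.pkl","rb"))
O=np.array([.4745,-.009]);a=.061;X=np.array([np.cos(a),np.sin(a)]);Y=np.array([-np.sin(a),np.cos(a)])
for z in(.012,.017):
  for v in(-.003,0,.003):
    pts=[[*(O+X*x+Y*(s+(v if x>.02 else 0))),(z if x>.02 else .012)+.056] for x in(.006,.028) for s in(.02,-.02)]
    u=proj(P["side"],pts);print(z,v,((u-[260,240])*4).round(0).tolist(),(u[2:]-u[:2]).round(1).tolist())
```

```text
0.012 -0.003 [[128.0, 69.0], [207.0, 111.0], [176.0, 50.0], [255.0, 91.0]] [[12.0, -4.8], [12.1, -5.2]]
0.012 0 [[128.0, 69.0], [207.0, 111.0], [170.0, 47.0], [249.0, 88.0]] [[10.6, -5.6], [10.6, -5.9]]
0.012 0.003 [[128.0, 69.0], [207.0, 111.0], [165.0, 44.0], [243.0, 84.0]] [[9.2, -6.3], [9.0, -6.7]]
0.017 -0.003 [[128.0, 69.0], [207.0, 111.0], [176.0, 38.0], [256.0, 79.0]] [[12.0, -7.7], [12.1, -8.1]]
0.017 0 [[128.0, 69.0], [207.0, 111.0], [170.0, 36.0], [249.0, 76.0]] [[10.6, -8.5], [10.6, -8.9]]
0.017 0.003 [[128.0, 69.0], [207.0, 111.0], [165.0, 33.0], [243.0, 73.0]] [[9.1, -9.2], [9.1, -9.6]]
```

The observed shift of (11.6, -5.6) px matches both plates at bed height, so I'm handing the job in.

```bash
python3 -c "
from rig import env
print(env.job_done())"
```

```text
the job is handed in; nothing more can be done
None
```

I placed both yellow plates upright, side by side and fully down in the gap, let them go, left the orange plate alone, and handed the job in after about 13.6 s; no verdict was returned.

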